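# Switch on the scale under the cookies

### The arm

A 6-joint arm with a two-finger parallel gripper is mounted at the origin on the work surface. World frame = base frame: x ahead of the robot, y to its left, z up, the work surface at z = 0. Lengths are in m, angles in rad, forces in N, time in s.
With the tool pointing down it reaches from about 0.3 to 0.75 m from the base axis. Payload 8.5 kg.
Tool frame: the origin (TCP) lies at the very end of the fingers, on their centre line; the grasp point (between the pads) lies 19 mm behind it; z points along the fingers, x is the direction in which the jaws open and shut, and the axes are right-handed (so a half turn about z gives the same grasp; the last joint's range is limited). The gripper opens to 88 mm and grips with 3 to 60 N. Pads are 18 mm wide; open, the fingers measure 123 mm over their backs; the gripper's body (75 mm by 187 mm) begins 45 mm behind the grasp point.
Start: joints at [1.109, 0.381, 1.297, -0, 1.464, -0.215], TCP at [0.134, 0.533, 0.239] pointing down, gripper open.
Joint ranges: [-3.11, 3.11], [-0.89, 2.33], [0.22, 2.48], [-1.42, 4.56], [0.17, 2.85], [-2.88, 2.88]. Speed limits (rad/s): [2.39, 2.39, 3.14, 3.14, 3.14, 3.14].

### API

Orientations are given as [roll, pitch, yaw] about the fixed x, y, z axes, in that order (R = Rz(yaw) Ry(pitch) Rx(roll)).
In Python, from rig import arm gives the robot as it stands.
- The arm moves only by the tool drive_tool, never from a script. Its argument "deltas" is a list of rows, each a list of 5 numbers: the shift along the world's x, y, z in m, then the turn about the world's z in degrees, then the closure, from 0 (fully open) to 1 (shut). A call has 1 to 5 rows; each row shifts and turns the commanded pose from where the row before left it; what a row does not reach is not made up. A row lasts 1/10 s, in which the tool goes at most 50 mm and 8.59 degrees, less where a joint would pass 70% of its speed; a pose out of reach is approached as far as the arm can. A call with a gripper value outside its range is refused whole. The fingers move at their own pace and stop on an object; "squeeze" is the grip in N (left out, the last holds). Time passes only in rows, so rows that do not move let the fingers close. It gives the time, the measured TCP pose, the force and the opening at its end, in the units of the state.
- arm.sense(): the state, without advancing time (a new reading comes with each control period).
- arm.read_camera(name): name is "side" or "top"; returns a dict with "img" (420x560x3 uint8, red, green, blue), "depth" (420x560 float32, m along the optical axis (not along the pixel's ray), 0 where there is no reading), "camera_matrix" (3x3 intrinsics, pixels), "R" (3x3) and "t" (3): a world point X has camera coordinates R X + t. Camera axes: x right, y down, z forward; pixel columns grow to the right and rows downward; lengths in m; the calibration is good to about 2 mm. A picture is of the moment at which its call begins.
- arm.sign_off(): hands the job in, once; it reports no verdict.
The state is a dict: "clock": time; "joint_pos": joint angles; "joint_velocities": joint speeds; "effort": joint torques, N m; "position": TCP position; "tool_rot": TCP orientation; "force": force on the tool from outside, world axes, zero at the start; "torque": the same for the moment, N m; "gripper_width": finger opening in m.
Only numpy, scipy, OpenCV 4.12 (cv2) and the standard library are available. Lean on these libraries where they do the work, as an engineer would, in place of code of your own. Each camera call takes 0.05 s, during which the arm holds its last target.

### The job

One of the two packing scales has a foil tray of cookies on it, but is still switched off. With a fingertip in the slot on that scale's control strip, slide its small flush switch fully on, towards the little round lamp. Leave the tray standing where it is, and leave the other scale's switch as it is.

Things in the scene. Friction and masses are not known exactly. Their poses are not given: they have to be found in the camera images.
- loaded_switch (a joint): Slide switch of the scale carrying the tray, in m: 0 = off, 0.024 = fully on (end stop); starts at 0 to 0.003; about 1.5 N of friction, no spring, stays where left. Its nub runs in a black-floored slot, open on top, 30 mm wide, 84 mm long, 9 mm deep. At 0 the slot is free for 46 mm behind the nub (-y side; a shut fingertip fits in here) and for 28 mm ahead of it (+y).
- loaded_nub (a point): Centre of the top face of that switch's grey nub; moves with it. The nub is a crossbar 26 mm (x) by 10 mm (y), its top flush with the white case, 45 mm above the table. z up; +y = sliding direction from off to on, towards the round lamp (17 mm across) beyond the slot's end; -y = towards the rectangular blank display; +x = towards the steel weighing plate, 48 mm off, 6 mm above the case.
- empty_nub (a point): The same point, with the same axes, on the switch of the second, alike scale, whose weighing plate is empty. It is off and must stay off. Both scales are heavy and fixed to the table: 300 mm (x) by 240 mm (y), 45 mm high; the control strip with slot and display runs along the -x edge.
- tray_mid (a point): Centre, half-way up, of the loose foil tray of cookies on the loaded scale's weighing plate: 150 by 190 mm, 42 mm high, z up. Its rim is 93 mm above the table (cookies heap up to about 20 mm higher) and 60 mm or more in +x from the nub's middle.

How it is judged:
By the outcome, as a careful person would: the job done as asked, in the order asked, and still so for the second after the job is handed in, with the robot touching nothing.
It also fails if it takes over 32 s, if anything falls off the work surface, if the arm or the gripper's body presses on something with over 40 N, if the wrist force passes 120 N, or if a joint passes its speed limit or range.

## Working session

There is one attempt and no reset: what is moved stays moved. The work goes in short steps, Python scripts to look and compute and a tool call to move; the robot and the scene stay as the last step left them, time stands still between calls to the robot, and variables do not carry over. Pictures are saved under pics/ and viewed, and the job is handed in when it is done.

Besides the shell and the picture viewer there is one more tool, called after ">>>" in YAML: its name, and indented under it one key for each argument. drive_tool: Moves the arm, as the interface text tells. Its arguments: {"type":"object","properties":{"deltas":{"type":"array","items":{"type":"array","items":{"type":"number"}}},"squeeze":{"type":"number"}},"required":["deltas"]}

```bash
mkdir -p pics; python3 - <<'E'
from rig import arm
import cv2,pickle
s=arm.sense();print(s)
d={}
for n in("top","side"):
    c=arm.read_camera(n);d[n]=c
    cv2.imwrite(f"pics/{n}0.png",c["img"][:,:,::-1])
    print(n,c["R"],c["t"],c["camera_matrix"])
pickle.dump(d,open("c0.pkl","wb"))
E
```

```text
{'clock': 0.0, 'joint_pos': array([ 1.10868556e+00,  3.81167205e-01,  1.29826853e+00, -2.65711662e-06,
        1.46354427e+00, -2.15299913e-01]), 'joint_velocities': array([ 2.33593203e-04, -2.11061549e-03,  7.23073658e-05,  1.57682924e-04,
       -1.40014801e-03,  4.37913223e-04]), 'effort': array([-1.09781608e-04, -4.37935996e+01, -2.24559546e+01,  7.12917885e-02,
        3.52740346e-02, -1.45816521e-04]), 'position': array([0.13424917, 0.53307999, 0.23815059]), 'tool_rot': array([-3.14129884e+00,  1.35588477e-03,  1.32398595e+00]), 'force': array([ 0.9359697 , -0.21234657, -0.40000571]), 'torque': array([ 0.0161456 ,  0.0253402 , -0.00324829]), 'gripper_width': 0.08816287984046278}
top [[ 7.15078582e-02 -9.97439789e-01 -7.02373403e-04]
 [-9.76177720e-01 -6.98388949e-02 -2.05425383e-01]
 [ 2.04850397e-01  1.53751704e-02 -9.78672529e-01]] [-0.00374181  0.59412358  1.02217857] [[485.25028904   0.         274.54267282]
 [  0.         485.25028904 213.03052872]
 [  0.           0.           1.        ]]
side [[-0.99211601 -0.12414837 -0.01711713]
 [-0.08294733  0.75288342 -0.65290604]
 [ 0.09394442 -0.64633872 -0.75724547]] [0.56496059 0.09586256 0.98518277] [[480.01716575   0.         273.43310256]
 [  0.         480.01716575 210.83766039]
 [  0.           0.           1.        ]]
```

View pics/top0.png

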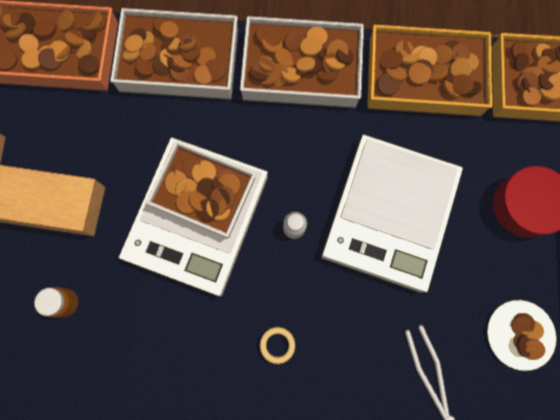

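View pics/side0.png

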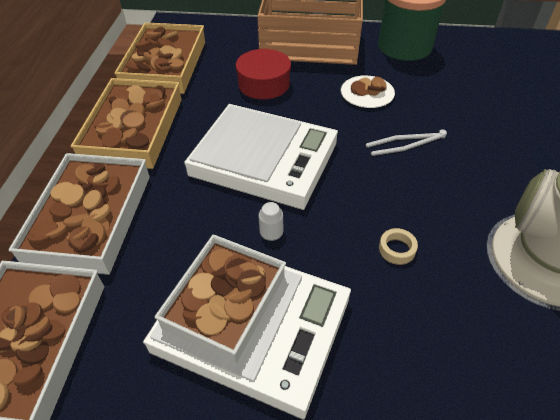

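The loaded scale is the left one in the top view (slot around (165,252)) and the lower one in the side view (slot around (301,350)). I'll enlarge both.

```bash
python3 - <<'E'
import cv2,pickle,numpy as np
d=pickle.load(open("c0.pkl","rb"))
a=d["top"]["img"][220:300,110:230,::-1];b=d["side"]["img"][270:400,255:355,::-1]
cv2.imwrite("pics/t1.png",cv2.resize(a,None,fx=6,fy=6,interpolation=cv2.INTER_CUBIC))
cv2.imwrite("pics/s1.png",cv2.resize(b,None,fx=4.5,fy=4.5,interpolation=cv2.INTER_CUBIC))
E
```

```text
(no output)
```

View pics/t1.png

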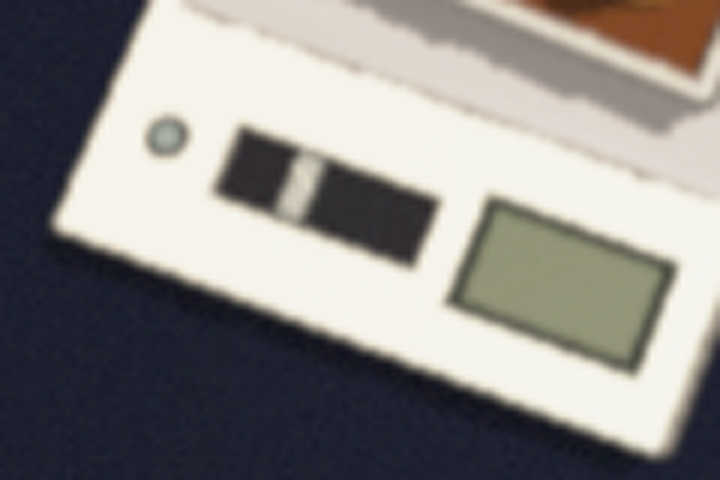

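View pics/s1.png

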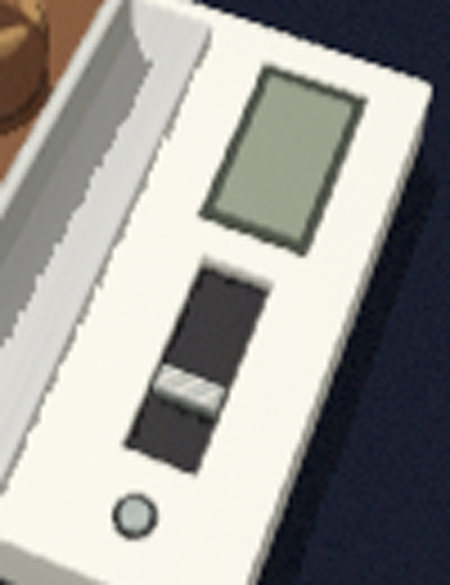

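Top crop: slot corners (242,127), (440,200), (414,267), (214,193), nub (300,188), lamp (167,135). Side crop: slot corners (205,258), (275,285), (195,472), (125,445), nub (189,388), lamp (134,515). Next I intersect these rays with z=0.045 and compare the two views.

```bash
python3 - <<'E'
import pickle,numpy as np
d=pickle.load(open("c0.pkl","rb"))
def ray(n,u,v,z=.045):
    c=d[n];K,R,t=c["camera_matrix"],c["R"],c["t"]
    o=-R.T@t; r=R.T@np.linalg.solve(K,[u,v,1]); P=o+r*(z-o[2])/r[2]
    D=c["depth"][int(round(v)),int(round(u))]; Q=R.T@(np.linalg.solve(K,[u,v,1])*D-t)
    return P,Q
pts={"top":(6,110,220,dict(nub=(300,188),lamp=(167,135),cL1=(242,127),cD1=(440,200),cD2=(414,267),cL2=(214,193))),
"side":(4.5,255,270,dict(nub=(189,388),lamp=(134,515),cD1=(205,258),cD2=(275,285),cL2=(195,472),cL1=(125,445)))}
for n,(f,x,y,p) in pts.items():
    W={k:ray(n,(u+.5)/f-.5+x,(v+.5)/f-.5+y) for k,(u,v) in p.items()}
    for k in W: print(n,k,W[k][0].round(4),"depth",W[k][1].round(4))
    w={k:W[k][0] for k in W}
    L=(w["cL1"]+w["cL2"])/2;D=(w["cD1"]+w["cD2"])/2
    Y=(L-D)/np.linalg.norm(L-D);
    print(" len",np.linalg.norm(L-D),"wid",np.linalg.norm(w["cL1"]-w["cL2"]),np.linalg.norm(w["cD1"]-w["cD2"]),"ydir",Y,np.degrees(np.arctan2(Y[1],Y[0])),"mid",(L+D)/2,"nub along from D",(w["nub"]-D)@Y,"lampdir",np.degrees(np.arctan2(*(w["lamp"]-w["nub"])[[1,0]])))
E
```

```text
top nub [0.4918 0.2888 0.045 ] depth [0.4921 0.2894 0.0425]
top lamp [0.5081 0.3407 0.045 ] depth [0.5084 0.3414 0.0428]
top cL1 [0.5131 0.3132 0.045 ] depth [0.5144 0.3159 0.0347]
top cD1 [0.4911 0.2363 0.045 ] depth [0.4917 0.2374 0.0395]
top cD2 [0.4657 0.2432 0.045 ] depth [0.4666 0.2453 0.0345]
top cL2 [0.4877 0.3205 0.045 ] depth [0.4886 0.3227 0.037 ]
 len 0.08014741145136031 wid 0.02640712838135807 0.026361514516446215 ydir [0.27463856 0.96154754 0.        ] 74.05952421785537 mid [0.48938408 0.27828507 0.045     ] nub along from D 0.05084736980108711 lampdir 72.64681956541641
side nub [0.4929 0.2908 0.045 ] depth [0.4929 0.2908 0.0452]
side lamp [0.5081 0.3408 0.045 ] depth [0.5081 0.3413 0.0462]
side cD1 [0.4916 0.237  0.045 ] depth [0.4918 0.2333 0.0377]
side cD2 [0.4637 0.2453 0.045 ] depth [0.4637 0.245  0.0445]
side cL2 [0.4877 0.3225 0.045 ] depth [0.4879 0.3182 0.0344]
side cL1 [0.5142 0.3154 0.045 ] depth [0.5146 0.3127 0.0385]
 len 0.08120986920993291 wid 0.027439095568374074 0.029092258000145844 ydir [0.28702335 0.95792359 0.        ] 73.32016822807023 mid [0.48933444 0.28006434 0.045     ] nub along from D 0.05188038143025037 lampdir 73.08948922189398
```

Both views agree within 2 mm. Slot centre is about (0.4894, 0.2793), the nub 10.9 mm ahead of it, and the sliding direction is 73.3°. The shut fingers measure about 35 mm along the jaw axis, so the jaw axis must lie along the slot; the current yaw is 75.9°, so I turn −2.6°. The descent point is (0.484, 0.262). I'll quickly check obstacle heights along the way.

```bash
python3 - <<'E'
import pickle,numpy as np
d=pickle.load(open("c0.pkl","rb"))
for n,c in d.items():
    K,R,t,D=c["camera_matrix"],c["R"],c["t"],c["depth"]
    v,u=np.indices(D.shape);P=(np.linalg.solve(K,np.stack([u,v,u*0+1]).reshape(3,-1))*D.ravel()).T;P=(P-t)@R
    P=P[D.ravel()>0]
    m=(P[:,0]>.05)&(P[:,0]<.6)&(P[:,1]>.1)&(P[:,1]<.7)
    Q=P[m];print(n,Q[:,2].max(),Q[Q[:,2].argmax()])
    for x in np.arange(.1,.6,.1): print([round(float(Q[(abs(Q[:,0]-x-.05)<.05)&(abs(Q[:,1]-y-.05)<.05)][:,2].max(initial=-1)),3) for y in np.arange(.1,.7,.1)])
E
```

```text
top 0.10432197272209859 [0.59516968 0.2214471  0.10432197]
[0.006, 0.006, 0.006, 0.006, 0.007, 0.005]
[0.006, 0.007, 0.005, 0.006, 0.006, 0.005]
[0.006, 0.005, 0.008, 0.09, 0.09, 0.005]
[0.052, 0.051, 0.051, 0.006, 0.007, 0.006]
[0.104, 0.104, 0.1, 0.075, 0.075, 0.075]
side 0.10403392796046758 [0.58902566 0.16536506 0.10403393]
[0.004, 0.005, 0.004, -1.0, -1.0, -1.0]
[0.004, 0.005, 0.004, -1.0, -1.0, -1.0]
[0.004, 0.005, 0.004, -1.0, -1.0, -1.0]
[0.05, 0.049, 0.048, -1.0, -1.0, -1.0]
[0.104, 0.103, 0.098, -1.0, -1.0, -1.0]
```

>>> drive_tool:
  deltas:
    - [0.035, -0.027, 0, -2.6, 1]
    - [0.035, -0.027, 0, 0, 1]
    - [0.035, -0.027, 0, 0, 1]
    - [0.035, -0.027, 0, 0, 1]
  squeeze: 10

```text
clock: 0.5
position: [0.2753, 0.424, 0.2385]
tool_rot: [-3.141, 0.001, 1.279]
force: [0.7, 0.5, -0.9]
gripper_width: 0.0584
```

>>> drive_tool:
  deltas:
    - [0.038, -0.03, 0, 0, 1]
    - [0.038, -0.03, 0, 0, 1]
    - [0.038, -0.03, 0, 0, 1]
    - [0.038, -0.03, 0, 0, 1]
    - [0.038, -0.03, 0, 0, 1]

```text
clock: 1.0
position: [0.4656, 0.2737, 0.2386]
tool_rot: [-3.141, 0.0, 1.278]
force: [0.3, 0.9, -1.0]
gripper_width: 0.0181
```

>>> drive_tool:
  deltas:
    - [0.019, -0.012, -0.03, 0, 1]
    - [0, 0, -0.045, 0, 1]
    - [0, 0, -0.045, 0, 1]
    - [0, 0, -0.02, 0, 1]
    - [0, 0, 0, 0, 1]

```text
clock: 1.5
position: [0.4819, 0.2628, 0.0959]
tool_rot: [-3.136, 0.004, 1.278]
force: [-0.7, -0.5, 0.5]
gripper_width: 0.0007
```

```bash
python3 - <<'E'
from rig import arm
import cv2
for n in("top","side"):
    c=arm.read_camera(n)
    im=c["img"][190:310,90:250] if n=="top" else c["img"][230:410,230:400]
    cv2.imwrite(f"pics/{n}2.png",cv2.resize(im[:,:,::-1],None,fx=3.3,fy=3.3,interpolation=cv2.INTER_CUBIC))
s=arm.sense();print({k:s[k] for k in("clock","position","tool_rot","force","gripper_width")})
E
```

```text
{'clock': 1.6, 'position': array([0.48367847, 0.26346433, 0.09934127]), 'tool_rot': array([ 3.14127718e+00, -1.88928828e-04,  1.27868260e+00]), 'force': array([-0.27457981, -0.32245891,  0.17119175]), 'gripper_width': 0.000697093749123165}
```

View pics/top2.png

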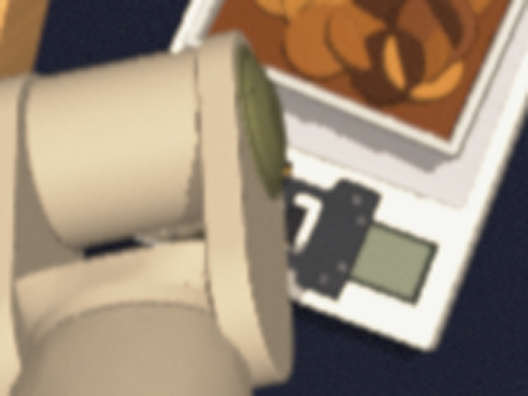

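View pics/side2.png

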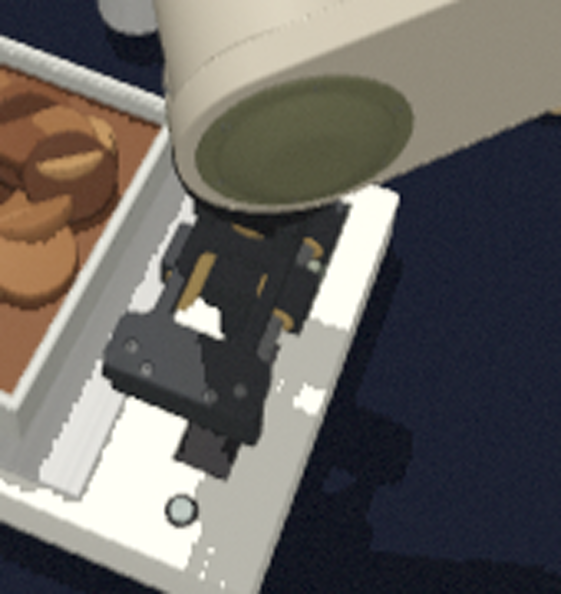

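The gripper hangs over the slot, but the fingertips are hidden from both cameras. The white tray and lamp (side crop 182,510) are undisturbed. I go on by pose and force, slowly.

>>> drive_tool:
  deltas:
    - [0.0005, -0.0014, -0.02, 0, 1]
    - [0, 0, -0.02, 0, 1]
    - [0, 0, -0.007, 0, 1]
    - [0, 0, 0, 0, 1]
    - [0, 0, 0, 0, 1]

```text
clock: 2.1
position: [0.4845, 0.2622, 0.0531]
tool_rot: [3.14, -0.001, 1.279]
force: [0.3, 0.5, 0.3]
gripper_width: 0.0008
```

>>> drive_tool:
  deltas:
    - [0, 0, -0.003, 0, 1]
    - [0, 0, -0.003, 0, 1]
    - [0, 0, -0.002, 0, 1]
    - [0, 0, 0, 0, 1]

```text
clock: 2.5
position: [0.4837, 0.2619, 0.0435]
tool_rot: [-3.141, 0.0, 1.279]
force: [1.8, 1.0, -0.4]
gripper_width: 0.0006
```

>>> drive_tool:
  deltas:
    - [0, 0, -0.002, 0, 1]
    - [0, 0, -0.002, 0, 1]
    - [0, 0, 0, 0, 1]
    - [0, 0, 0, 0, 1]

```text
clock: 2.9
position: [0.4838, 0.2619, 0.0397]
tool_rot: [-3.142, 0.0, 1.279]
force: [0.5, -0.6, -1.2]
gripper_width: 0.0007
```

The tip is 5 mm deep in the slot with no vertical force. Now the push along (0.287, 0.958).

>>> drive_tool:
  deltas:
    - [0.0011, 0.0038, 0, 0, 1]
    - [0.0011, 0.0038, 0, 0, 1]
    - [0.0012, 0.0038, 0, 0, 1]
    - [0.0011, 0.0038, 0, 0, 1]
    - [0, 0, 0, 0, 1]

```text
clock: 3.4
position: [0.4885, 0.2776, 0.0397]
tool_rot: [3.141, -0.0, 1.279]
force: [-0.2, -0.3, 0.4]
gripper_width: 0.0001
```

>>> drive_tool:
  deltas:
    - [0.0011, 0.0038, 0, 0, 1]
    - [0.0012, 0.0038, 0, 0, 1]
    - [0.0005, 0.0018, 0, 0, 1]
    - [0, 0, 0, 0, 1]

```text
clock: 3.8
position: [0.4912, 0.2868, 0.0397]
tool_rot: [3.142, -0.0, 1.279]
force: [-0.3, -0.3, 0.5]
gripper_width: 0.0004
```

>>> drive_tool:
  deltas:
    - [0.0003, 0.001, 0, 0, 1]
    - [0.0003, 0.001, 0, 0, 1]
    - [0, 0, 0, 0, 1]

```text
clock: 4.1
position: [0.4917, 0.2885, 0.0397]
tool_rot: [-3.141, 0.0, 1.279]
force: [-0.5, -0.6, 0.3]
gripper_width: 0.0005
```

>>> drive_tool:
  deltas:
    - [0.0003, 0.001, 0, 0, 1]
    - [0, 0, 0, 0, 1]

```text
clock: 4.3
position: [0.492, 0.2896, 0.0397]
tool_rot: [-3.141, 0.0, 1.279]
force: [-1.3, -0.6, 1.1]
gripper_width: 0.0007
```

>>> drive_tool:
  deltas:
    - [0.0003, 0.001, 0, 0, 1]
    - [0, 0, 0, 0, 1]

```text
clock: 4.5
position: [0.4924, 0.2906, 0.0397]
tool_rot: [-3.142, 0.0, 1.279]
force: [-1.2, -1.0, -0.4]
gripper_width: 0.0005
```

```bash
python3 - <<'E'
from rig import arm
import cv2
c=arm.read_camera("side")
cv2.imwrite("pics/side3.png",cv2.resize(c["img"][300:400,255:355,::-1],None,fx=6,fy=6,interpolation=cv2.INTER_CUBIC))
E
```

```text
(no output)
```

View pics/side3.png

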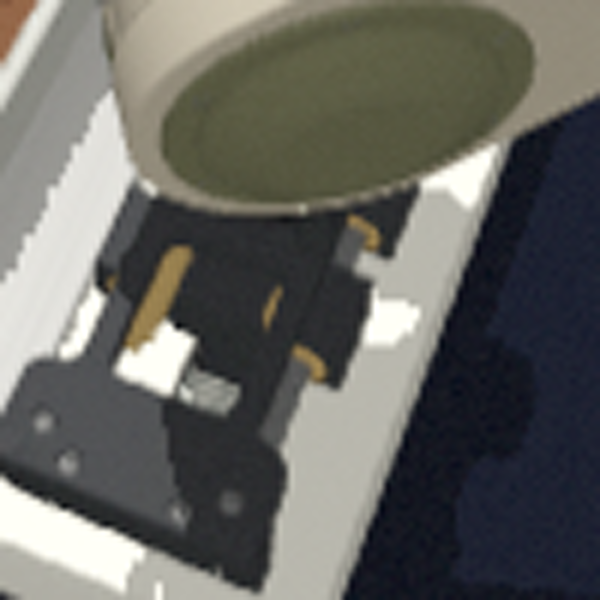

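The nub shows through the gripper's gap at crop (213,392), with its near edge at about (195,365)–(240,385). I'll convert that to position along the slot.

```bash
python3 - <<'E'
import pickle,numpy as np
c=pickle.load(open("c0.pkl","rb"))["side"];K,R,t=c["camera_matrix"],c["R"],c["t"]
o=-R.T@t;Y=np.array([.287,.958,0]);m=np.array([.4894,.2793,.045])
for u,v in((213,392),(195,365),(240,385),(185,400),(235,413)):
    r=R.T@np.linalg.solve(K,[255+(u+.5)/6-.5,300+(v+.5)/6-.5,1]);P=o+r*(.045-o[2])/r[2]
    print(u,v,P.round(4),((P-m)@Y).round(4),((P-m)@[.958,-.287,0]).round(4))
E
```

```text
213 392 [0.5022 0.3078 0.045 ] 0.031 0.0041
195 365 [0.508  0.3006 0.045 ] 0.0258 0.0117
240 385 [0.495  0.3049 0.045 ] 0.0262 -0.002
185 400 [0.5097 0.311  0.045 ] 0.0362 0.0103
235 413 [0.4956 0.3131 0.045 ] 0.0341 -0.0038
```

The nub is at about +31 mm from the slot centre, and fully on is about +33, so 2–3 mm remain. I continue in 1 mm steps until the force rises.

>>> drive_tool:
  deltas:
    - [0.0003, 0.001, 0, 0, 1]
    - [0.0003, 0.001, 0, 0, 1]
    - [0, 0, 0, 0, 1]

```text
clock: 4.85
position: [0.493, 0.2927, 0.0397]
tool_rot: [-3.142, -0.0, 1.279]
force: [-0.7, -1.7, 1.0]
gripper_width: 0.0004
```

>>> drive_tool:
  deltas:
    - [0.0003, 0.001, 0, 0, 1]
    - [0, 0, 0, 0, 1]

```text
clock: 5.05
position: [0.4931, 0.2932, 0.0397]
tool_rot: [-3.141, 0.001, 1.279]
force: [-1.7, -3.7, -0.8]
gripper_width: 0.0006
```

>>> drive_tool:
  deltas:
    - [0.0003, 0.001, 0, 0, 1]
    - [0, 0, 0, 0, 1]

```text
clock: 5.25
position: [0.4932, 0.2935, 0.0397]
tool_rot: [-3.141, 0.002, 1.279]
force: [-2.9, -8.2, 2.9]
gripper_width: 0.0003
```

>>> drive_tool:
  deltas:
    - [0.0003, 0.001, 0, 0, 1]
    - [0, 0, 0, 0, 1]

```text
clock: 5.45
position: [0.4932, 0.2937, 0.0396]
tool_rot: [-3.14, 0.004, 1.279]
force: [-3.5, -12.5, 3.6]
gripper_width: 0.0003
```

Firm end stop: 13 N along −y with hardly any more motion. I back off, lift straight up, move clear and look.

>>> drive_tool:
  deltas:
    - [-0.0014, -0.0048, 0, 0, 1]
    - [-0.0006, -0.002, 0, 0, 1]
    - [0, 0, 0, 0, 1]
    - [0, 0, 0.02, 0, 1]
    - [0, 0, 0.04, 0, 1]

```text
clock: 5.95
position: [0.4908, 0.2886, 0.0983]
tool_rot: [-3.137, 0.003, 1.279]
force: [0.4, -0.4, -0.5]
gripper_width: 0.0004
```

>>> drive_tool:
  deltas:
    - [0, 0, 0.045, 0, 1]
    - [0, 0, 0.045, 0, 1]
    - [-0.035, 0.025, 0.02, 0, 1]
    - [-0.035, 0.025, 0, 0, 1]
    - [-0.035, 0.025, 0, 0, 1]

```text
clock: 6.45
position: [0.3859, 0.3648, 0.2107]
tool_rot: [3.14, -0.002, 1.278]
force: [-0.2, 1.3, -0.8]
gripper_width: 0.0004
```

>>> drive_tool:
  deltas:
    - [-0.035, 0.025, 0, 0, 1]
    - [-0.035, 0.025, 0, 0, 1]
    - [-0.035, 0.025, 0, 0, 1]
    - [-0.035, 0.025, 0, 0, 1]
    - [0, 0, 0, 0, 1]

```text
clock: 6.95
position: [0.2431, 0.466, 0.21]
tool_rot: [-3.141, -0.001, 1.284]
force: [0.4, 0.0, 0.1]
gripper_width: 0.0005
```

```bash
python3 - <<'E'
from rig import arm
import cv2,numpy as np
print(arm.sense()["clock"],arm.sense()["position"],arm.sense()["force"])
t=arm.read_camera("top")["img"];s=arm.read_camera("side")["img"]
cv2.imwrite("pics/top4.png",t[:,:,::-1])
cv2.imwrite("pics/t4.png",cv2.resize(t[220:300,110:230,::-1],None,fx=6,fy=6,interpolation=cv2.INTER_CUBIC))
cv2.imwrite("pics/s4.png",cv2.resize(s[270:400,255:355,::-1],None,fx=4.5,fy=4.5,interpolation=cv2.INTER_CUBIC))
E
```

```text
6.95 [0.24310047 0.46599944 0.20999749] [0.40005791 0.02799952 0.12452368]
```

View pics/top4.png

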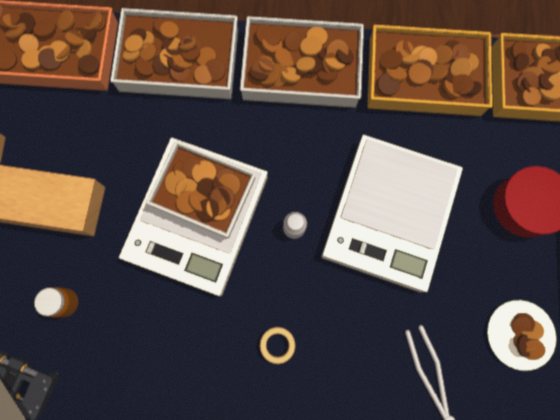

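View pics/t4.png

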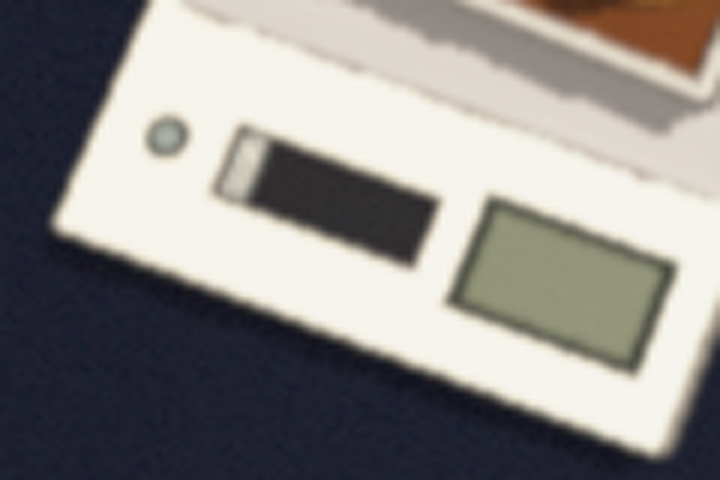

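View pics/s4.png

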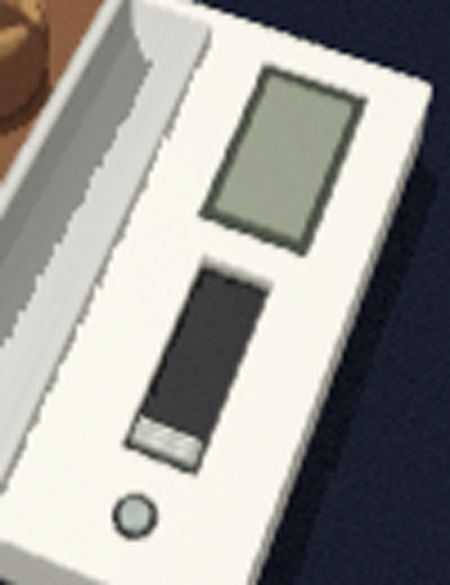

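The nub has moved from (300,188) to about (244,167) in the top crop and from (189,388) to (165,442) in the side crop, at the lamp end of the slot. The tray and the other scale's switch (top view 363,247) look unchanged.

```bash
python3 - <<'E'
from rig import arm
print(arm.sign_off())
E
```

```text
the job is handed in; nothing more can be done
None
```

The switch on the scale with the cookie tray is now fully on, and the job is handed in. I lowered the shut fingertips about 5 mm into its slot behind the nub and slid the nub towards the lamp until it hit the end stop. I then backed off, lifted straight up and moved clear, finishing at about 7 s of the 32 s allowed.

- **Switch position:** At the end the push force rose to about 13 N with almost no further movement, which I took as the stop. The last pictures from both cameras show the nub at the lamp end of the slot.
- **Tray and other scale:** In the last top view the tray and the other scale's switch look the same as at the start; I judged this by eye and did not measure it.
- **Disagreements:**
  - I reached the stop about 4 mm later than planned, probably because the fingertips are narrower than the 35 mm I assumed.
  - The 1.5 N of sliding friction was hard to tell from sensor noise, so I checked the nub with the side camera partway through.

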